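# Half-turn the decorating wheel and cross-stack the sample totes

## Task

The grey tote on the decorating wheel faces the same way as the blue one, so they would nest and crush the lacquer samples. Push the wheel round, for which it has two posts on its rim, with the grey tote staying in its place on it, until the grey tote's orange end faces away from the robot; then set the blue tote squarely on top of it with its own orange end still towards the robot, so that the two interlock, one standing on the other. The wheel's height differs from day to day, so lower the blue tote gently until it is felt to sit, do not drop it or ram it down, and leave everything else on the table where it is.

Things in the scene. Friction and masses are not known exactly. Their poses are not given: they have to be found in the camera images.
- stand: Fixed grey round foot, 150 mm across, of the decorating wheel. Origin: centre of its underside, on the table, on the wheel's axis. Its x axis points away from the robot (world x); it is never turned. Its place on the table changes.
- wheel_top (a point): Centre of the upper face of the aluminium turntable (disc 210 mm across, 13 mm thick), on its vertical axis; 79 to 119 mm above the table. Turns with the wheel. Low rubber cleats (8 mm high) hold the grey tote on it with about 1.5 mm of play.
- wheel (a joint): Turn of the wheel about its vertical axis, rad, 0 at the start, positive counter-clockwise seen from above, free to turn 6.2 rad either way. Light (about 1 to 2 N at a post) and stays where it is left.
- post_a (a point): Top centre of one upright dark steel post with a red cap on the wheel's rim, for pushing it round by: 14 mm diameter (cap 17 mm), top 55 mm above the wheel's upper face, 93 mm from the wheel's axis, beside the middle of the grey tote's long side (its +y side).
- post_b (a point): Top centre of the other, identical post, opposite post_a (on the grey tote's -y side).
- grey_mid (a point): Centre (31 mm above its underside) of the grey tote, loose on the wheel's upper face: 160 mm long (x), 60 wide (y), 62 high, open on top, 300 g, z up; its -x end is orange with a paper label. From 30 mm up to the rim it is 160 x 60 outside, 152 x 52 inside (4 mm walls); below that a notched foot of 146 x 46. Inside, 8 mm below the rim, are four black lugs, unevenly spaced along it.
- grey_label (a point): Middle of the grey tote's orange end, half-way up, 80 mm from its centre along its -x. Totes the same way round: the upper one's notches pass the lugs and it sinks 29 mm (nested). Turned 180 degrees: the upper foot enters the rim by 8 mm, with 3 mm play all round, and stands on the lugs (interlocked), 54 mm above the lower tote.
- blue_mid (a point): Centre (31 mm above its underside) of the blue tote, same shape and axes as the grey one, 200 to 420 g, loose on a 4 mm cork mat on the table, orange end (-x) roughly towards the robot. It can be gripped from above across its 60 mm width, on the outer faces of its upper part (30 to 62 mm above its underside).
- blue_label (a point): Middle of the orange end of the blue tote, half-way up, 80 mm from its centre along its -x.
- bowl: Bystander: red lacquer bowl, 144 mm across, 70 mm high; origin under its centre.
- pigment_jar: Bystander: small yellow jar with white cap, 52 mm across, 36 mm high, standing among the task's things; origin under its centre.
- sanding_block: Bystander: cork block 50 x 90 x 30 mm; origin under its centre.
- oil_bottle: Bystander: amber bottle, 60 mm across, 160 mm high; origin under its centre.
- brush_pot: Bystander: clear pot with brushes, 72 mm across, 200 mm high with brushes; origin under its centre.
- jar_tower: Bystander: tower of four pigment jars in one piece, 52 mm across, 104 mm high; origin under its centre.
- spatula: Bystander: spatula, 190 mm long, lying on the table.
Mind the look-alikes: they are no part of the job. Several things look just like the part that bears blue_mid: the one meant starts farthest to the robot's left.

How it is judged:
On the way, in this order (a step that is already met when the one before it is completed fails the run):
1. the wheel has been turned so that the grey tote's orange end faces away from the robot, the blue tote not yet on it (x of grey_label in the frame of stand above 0.05 m and z of grey_mid in the frame of wheel_top below 0.036 m and angle between grey_mid's own z axis and vertical below 0.05 rad and horizontal distance between blue_mid and grey_mid above 0.1 m), for 0.2 s.
2. the blue tote stands interlocked on the grey one, its orange end opposite (z of blue_mid in the frame of grey_mid between 0.051 and 0.057 m and x of blue_mid in the frame of grey_mid between -0.006 and 0.006 m and y of blue_mid in the frame of grey_mid between -0.006 and 0.006 m and x of blue_label in the frame of grey_mid above 0.07 m and angle between the z axis of blue_mid and the z axis of grey_mid, either way round below 0.04 rad), for 0.2 s.
At the end, for the whole second after the job is handed in: Grey tote down on the wheel (within 5 mm), orange end away from the robot (within 50 degrees); blue tote on it turned 180 degrees, centred within 6 mm, its centre 51 to 57 mm above the grey one's, level with it within 0.04 rad; all at rest (all of step 2 and x of grey_label in the frame of stand above 0.05 m and z of grey_mid in the frame of wheel_top below 0.036 m and angle between grey_mid's own z axis and vertical below 0.05 rad and linear speed of blue_tote below 0.02 m/s and velocity of joint wheel between -0.05 and 0.05 rad/s); the robot touches nothing.
It fails at once if the grey tote is lifted off the wheel or tipped (z of grey_mid in the frame of wheel_top above 0.05 m or angle between grey_mid's own z axis and vertical above 0.25 rad).
It fails at once if the blue tote is dropped onto the grey one (faster than 0.3 m/s within 25 mm of its seat) (horizontal distance between blue_mid and grey_mid below 0.03 m and z of blue_mid in the frame of grey_mid below 0.079 m and linear speed of blue_tote above 0.3 m/s).
It fails at once if the totes are rammed together with more than 45 N (contact force between blue_tote and grey_tote above 45 N).
It fails at once if a bystander is pushed more than 30 mm or knocked over (distance of any of bowl, pigment_jar, sanding_block, oil_bottle, brush_pot, jar_tower, spatula from where it was at the start of the episode above 0.03 m or angle between any of oil_bottle, brush_pot, jar_tower, bowl, pigment_jar's own z axis and vertical above 0.5 rad).
It also fails if it takes over 72 s, if anything falls off the work surface, if the arm or the gripper's body presses on something with over 40 N, if the wrist force passes 120 N, or if a joint passes its speed limit or range.

## Robot

A 6-joint arm with a two-finger parallel gripper is mounted at the origin on the work surface. World frame = base frame: x ahead of the robot, y to its left, z up, the work surface at z = 0. Lengths are in m, angles in rad, forces in N, time in s.
With the tool pointing down it reaches from about 0.35 to 1 m from the base axis. Payload 7.1 kg.
Tool frame: the origin (TCP) lies between the finger pads; the fingertips stand 22 mm ahead of it and the grasp point (between the pads) lies 3 mm ahead of it; z points along the fingers, y is the line along which they close (so a half turn about z gives the same grasp; the last joint's range is limited). The gripper opens to 85 mm and grips with 20 to 120 N. Pads are 22 mm wide; open, the fingers measure 114 mm over their backs; the gripper's body (76 mm by 85 mm) begins 54 mm behind the grasp point. The pads swing forward as they close: fully open they stand 13 mm farther back than shut.
Start: joints at [-1.137, 0.423, 1.63, -0, 1.089, -0.019], TCP at [0.273, -0.562, 0.253] pointing down, gripper open.
Joint ranges: [-3, 3], [-0.9, 2.11], [0.09, 2.58], [-1.31, 4.45], [0.11, 2.69], [-2.54, 2.54]. Speed limits (rad/s): [2.39, 2.39, 3.01, 3.14, 3.14, 3.14].

## Interface

Orientations are given as a rotation vector (axis times angle).
In Python, from rig import manip gives the robot as it stands. The module is installed in compiled form; this text tells all that it offers. Calls block until the motion is done:
- manip.move_to(position, orientation): joint-space move of the TCP to a pose.
- manip.servo_line(position, orientation=None, rate=0.15): straight line of the TCP; orientation=None keeps the orientation; rate is the mean speed in m/s.
- manip.set_joints(angles): joint-space move.
- manip.command_gripper(opening, f_grip=None): finger opening in m; f_grip is the grip in N (None keeps the last); returns when the fingers have stopped.
- manip.hold(seconds).
- manip.solve_ik(position, orientation): joint angles nearest the present ones, or None.
- manip.camera(name): name is "side" or "top" or "wrist"; returns a dict with "image" (400x640x3 uint8, red, green, blue), "fx", "fy", "cx", "cy" (pixels), "cam_to_world" (4x4, takes a point from camera to world coordinates); the wrist camera has in their place "mount" (4x4, takes a point from camera to tool coordinates, whose origin is the TCP and whose axes are the flange's). Camera axes: x right, y down, z forward; pixel columns grow to the right and rows downward; lengths in m; the calibration is good to about 2 mm. A picture is of the moment at which its call begins: read the wrist's pose just before it. There is no depth.
A pose or a line that the arm cannot do raises manip.IKError and nothing moves.
- manip.sign_off(): hands the job in; it is judged then, once.
Readings, each from a call of its own:
- manip.get_time(): time.
- manip.get_joint_positions(): joint angles.
- manip.get_joint_vel(): joint speeds.
- manip.get_tau(): joint torques, N m.
- manip.get_position(): TCP position.
- manip.get_ee_rot(): TCP orientation.
- manip.get_contact_force(): force on the tool from outside, world axes, zero at the start.
- manip.get_torque(): the same for the moment, N m.
- manip.get_width(): finger opening in m.
- manip.get_grip_force(): force on a finger pad.
Only numpy, scipy, OpenCV 4.12 (cv2) and the standard library are available. Lean on these libraries where they do the work, as an engineer would, in place of code of your own. Each camera call takes 0.05 s, during which the arm holds its last target. There are 200 camera calls.

## Working session

There is one attempt and no reset: what is moved stays moved. The work goes in short steps, each a Python script; the robot and the scene stay as the last script left them, time stands still between calls to the robot, and variables do not carry over. Pictures are saved under pics/ and viewed, at most 10 in all, crops included, and the job is handed in when it is done.

```bash
mkdir -p pics
cat > h.py <<'E'
import numpy as np, cv2
from rig import manip
from scipy.spatial.transform import Rotation as R
def snap(name,f):
    p=np.array(manip.get_position()); r=np.array(manip.get_ee_rot())
    c=manip.camera(name); cv2.imwrite(f,c["image"][:,:,::-1])
    if "cam_to_world" in c: T=np.array(c["cam_to_world"])
    else:
        W=np.eye(4); W[:3,:3]=R.from_rotvec(r).as_matrix(); W[:3,3]=p; T=W@np.array(c["mount"])
    np.savez(f[:-4]+".npz",T=T,K=[c["fx"],c["fy"],c["cx"],c["cy"]])
    return c
def load(f):
    d=np.load(f); return d["T"],d["K"]
def px2w(f,u,v,z):
    T,(fx,fy,cx,cy)=load(f); d=T[:3,:3]@np.array([(u-cx)/fx,(v-cy)/fy,1]); o=T[:3,3]
    return o+d*(z-o[2])/d[2]
def w2px(f,p):
    T,(fx,fy,cx,cy)=load(f); q=T[:3,:3].T@(np.array(p)-T[:3,3]); return np.array([fx*q[0]/q[2]+cx,fy*q[1]/q[2]+cy])
def tri(obs):
    A=np.zeros((3,3));b=np.zeros(3)
    for f,u,v in obs:
        T,(fx,fy,cx,cy)=load(f); d=T[:3,:3]@np.array([(u-cx)/fx,(v-cy)/fy,1]); d/=np.linalg.norm(d)
        P=np.eye(3)-np.outer(d,d); A+=P; b+=P@T[:3,3]
    return np.linalg.solve(A,b)
def down(yaw): # tool z down, tool y axis along world (−sin.. ) : x axis at yaw
    x=np.array([np.cos(yaw),np.sin(yaw),0]); z=np.array([0,0,-1.]); return R.from_matrix(np.c_[x,np.cross(z,x),z]).as_rotvec()
E
python3 - <<'E'
from h import *
for n in("side","top"):
    snap(n,f"pics/{n}0.png"); T,K=load(f"pics/{n}0.npz"); print(n,T.round(3).tolist(),K)
print(manip.get_ee_rot(), np.array(manip.camera("wrist")["mount"]).round(3).tolist(),manip.get_time(),manip.get_contact_force())
E
```

```text
side [[-0.945, -0.23, 0.231, 0.165], [-0.325, 0.624, -0.71, 1.033], [0.019, -0.747, -0.665, 1.123], [0.0, 0.0, 0.0, 1.0]] [444.70857207 444.70857207 321.31599783 202.27785586]
top [[0.006, -0.996, 0.093, 0.362], [-1.0, -0.008, -0.017, -0.015], [0.017, -0.093, -0.996, 1.574], [0.0, 0.0, 0.0, 1.0]] [456.00723503 456.00723503 327.14623521 201.28514649]
[-3.06012080e+00 -7.04837945e-01  4.17057213e-04] [[-0.0, -0.957, -0.29, 0.074], [1.0, -0.0, 0.0, -0.0], [-0.001, -0.29, 0.957, -0.121], [0.0, 0.0, 0.0, 1.0]] 0.15 [ 0.48471763 -0.58071238 -0.06610934]
```

View pics/top0.png

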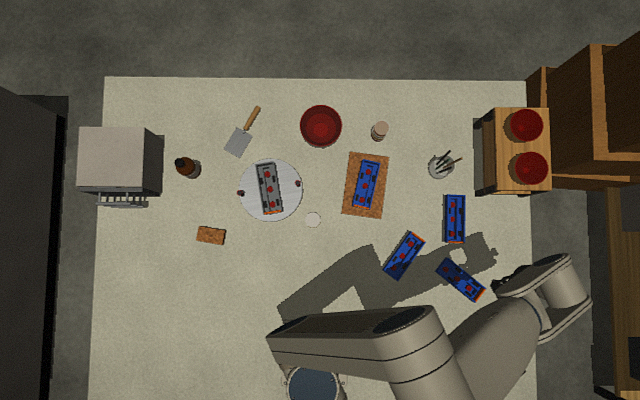

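View pics/side0.png

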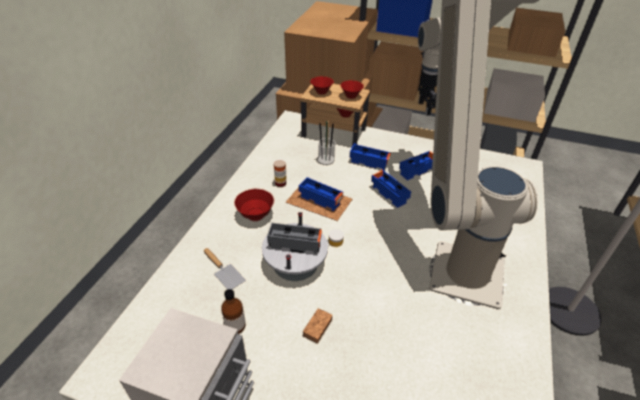

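The top view (up = +x, left = +y) shows four blue totes, at (366,184) on the cork mat, (404,255), (455,218) and (461,279). The one at (366,184) is farthest left and on the mat, so it is the one meant. The wheel is at (271,190) with posts at about (241,193) and (298,184). I'll confirm in an enlarged crop.

Run:
```python
import cv2
a=cv2.imread("pics/top0.png"); cv2.imwrite("pics/topc.png",cv2.resize(a[140:240,230:400],None,fx=4.7,fy=4.7,interpolation=cv2.INTER_CUBIC))
a=cv2.imread("pics/side0.png"); cv2.imwrite("pics/sidec.png",cv2.resize(a[170:290,250:370],None,fx=5,fy=5,interpolation=cv2.INTER_CUBIC))
```

```text
(no output)
```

View pics/topc.png

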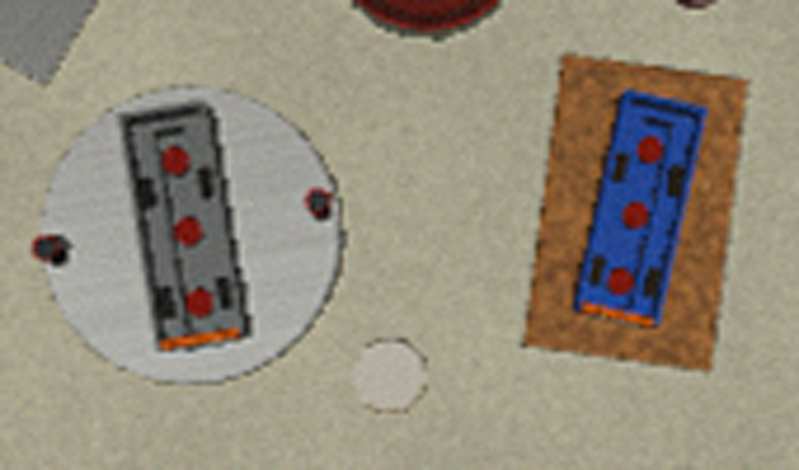

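View pics/sidec.png

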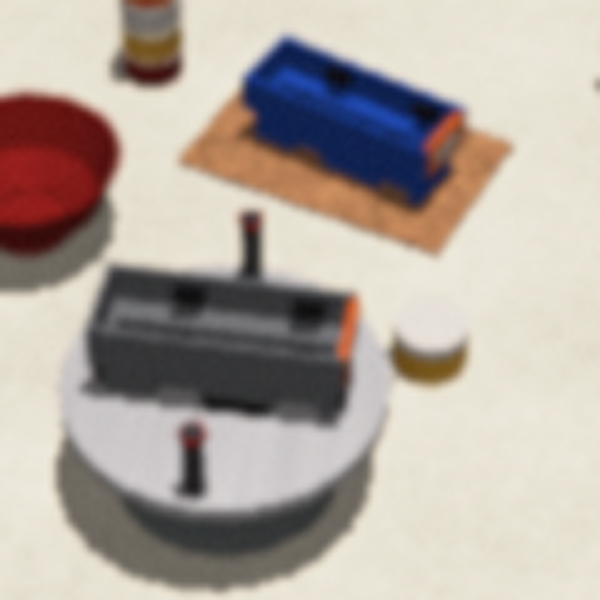

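Run:
```python
from h import *
t="pics/top0.npz"; s="pics/side0.npz"
tp=lambda u,v:(230+(u+.5)/4.7-.5,140+(v+.5)/4.7-.5)
sp=lambda u,v:(250+(u+.5)/5-.5,170+(v+.5)/5-.5)
A=tri([(t,*tp(44,246)),(s,*sp(192,430))]); B=tri([(t,*tp(317,202)),(s,*sp(250,216))])
print("A",A,"B",B,"mid",(A+B)/2,"dist",np.linalg.norm(A-B))
bc=np.array([px2w(t,*tp(*c),.066) for c in[(622,92),(706,108),(657,325),(577,310)]])
h=(A+B)[2]/2-.055; print("wheel h",h)
gc=np.array([px2w(t,*tp(*c),h+.062) for c in[(120,113),(212,102),(250,335),(160,350)]])
for c in(bc,gc):
    d=(c[0]+c[1]-c[2]-c[3])/2; print(c.mean(0),np.linalg.norm(d),np.linalg.norm(c[0]-c[1]),np.degrees(np.arctan2(d[1],d[0])))
print("jar",px2w(t,*tp(390,376),.036),"bowl",px2w(t,321,126,.07),"tower",px2w(t,379,128,.1),"spat",px2w(t,238,156,.01))
# wheel rim disc ellipse
for z in(h,):
  print([px2w(t,*tp(*c),z).round(3) for c in[(42,235),(342,240),(190,85),(195,383)]])
```

```text
A [0.52311344 0.23886841 0.13984006] B [0.55565334 0.05653456 0.14039782] mid [0.53938339 0.14770149 0.14011894] dist 0.18521552287035875
wheel h 0.085118941613125
[ 0.56280877 -0.16950185  0.066     ] 0.1595982633599697 0.061034078304541696 -12.19906062708603
[0.53855116 0.14386774 0.14711894] 0.16075391082591514 0.06210670037317309 10.34830446411253
jar [0.44391438 0.00779773 0.036     ] bowl [ 0.75735592 -0.01815736  0.07      ] tower [ 0.7447697  -0.20967823  0.1       ] spat [0.6640217  0.26852278 0.01      ]
[array([0.538, 0.25 , 0.085]), array([0.536, 0.041, 0.085]), array([0.645, 0.149, 0.085]), array([0.436, 0.142, 0.085])]
```

```bash
cat >> h.py <<'E'
C=np.array([0.538,0.146]); H=0.085
def arcpose(th,yo,r=0.093,z=0.123):
    return [C[0]+r*np.cos(th),C[1]+r*np.sin(th),z], down(th+yo)
E
python3 - <<'E'
from h import *
print(R.from_rotvec(manip.get_ee_rot()).as_matrix().round(2).tolist())
for nm,a0,a1 in[("A cw",100,-70),("A ccw",100,270),("B ccw",-80,90),("B cw",-80,-250)]:
  for yo in(0,np.pi):
    q=[manip.solve_ik(*arcpose(np.radians(a),yo)) for a in np.linspace(a0,a1,7)]
    print(nm,round(yo,1),[None if x is None else [round(x[0],2),round(x[5],2)] for x in q])
for yo in(0,180):
  for n,p,y in[("blue",[.563,-.17,.2],-12.2),("grey",[.538,.146,.3],0)]:
    x=manip.solve_ik(p,down(np.radians(y+yo))); print(n,yo,None if x is None else np.round(x,2))
E
```

```text
[[0.9, 0.44, -0.0], [0.44, -0.9, 0.0], [0.0, -0.0, -1.0]]
A cw 0 [[np.float64(0.41), np.float64(0.23)], [np.float64(0.37), np.float64(0.69)], [np.float64(0.31), np.float64(1.13)], [np.float64(0.25), np.float64(1.56)], [np.float64(0.18), np.float64(1.98)], [np.float64(0.12), np.float64(2.42)], None]
A cw 3.1 [None, [np.float64(0.37), np.float64(-2.45)], [np.float64(0.31), np.float64(-2.01)], [np.float64(0.25), np.float64(-1.59)], [np.float64(0.18), np.float64(-1.16)], [np.float64(0.12), np.float64(-0.73)], [np.float64(0.08), np.float64(-0.27)]]
A ccw 0 [[np.float64(0.41), np.float64(0.23)], [np.float64(0.41), np.float64(-0.26)], [np.float64(0.36), np.float64(-0.8)], [np.float64(0.27), np.float64(-1.38)], [np.float64(0.18), np.float64(-1.97)], None, None]
A ccw 3.1 [None, None, [np.float64(0.36), np.float64(2.34)], [np.float64(0.27), np.float64(1.76)], [np.float64(0.18), np.float64(1.17)], [np.float64(0.11), np.float64(0.6)], [np.float64(0.08), np.float64(0.08)]]
B ccw 0 [None, None, [np.float64(0.15), np.float64(2.13)], [np.float64(0.22), np.float64(1.7)], [np.float64(0.29), np.float6
[... 241 characters left out ...]
1.44)], [np.float64(0.29), np.float64(-1.86)], [np.float64(0.35), np.float64(-2.29)], None]
B cw 0 [None, None, [np.float64(0.15), np.float64(-2.18)], [np.float64(0.24), np.float64(-1.59)], [np.float64(0.33), np.float64(-1.0)], [np.float64(0.39), np.float64(-0.45)], [np.float64(0.41), np.float64(0.06)]]
B cw 3.1 [[np.float64(0.08), np.float64(-0.1)], [np.float64(0.09), np.float64(0.41)], [np.float64(0.15), np.float64(0.96)], [np.float64(0.24), np.float64(1.55)], [np.float64(0.33), np.float64(2.14)], None, None]
blue 0 [-0.31  0.44  1.75 -0.    0.95  1.47]
grey 0 [ 0.24  0.27  1.74 -0.    1.13  1.81]
blue 180 [-0.31  0.44  1.75  0.    0.95 -1.67]
grey 180 [ 0.24  0.27  1.74 -0.    1.13 -1.33]
```

Run:
```python
from h import *
F=lambda:np.array(manip.get_contact_force()).round(1)
manip.command_gripper(0.036)
a0,a1=np.radians(-79.6),np.radians(93.)
yo=lambda s:np.pi-0.35*s
p,o=arcpose(a0,yo(0),z=0.25)
manip.move_to(p,o); f0=F()
manip.servo_line([p[0],p[1],.165],rate=.15)
for z in(.155,.145,.134,.123):
    manip.servo_line([p[0],p[1],z],rate=.06); f=F()
    if abs(f-f0).max()>6: print("contact",z,f,f0); manip.servo_line(p); raise SystemExit
print("down",manip.get_time(),f0,F())
for i,s in enumerate(np.linspace(0,1,14)[1:]):
    p,o=arcpose(a0+s*(a1-a0),yo(s)); manip.servo_line(p,o,rate=.08)
    f=F(); 
    if i%3==0: print(round(s,2),f)
    if np.abs(f-f0).max()>25: print("high",f); break
manip.hold(.2); print(F())
manip.servo_line([p[0],p[1],.27],rate=.2)
print(manip.get_time())
snap("top","pics/top1.png")
a=cv2.imread("pics/top1.png"); cv2.imwrite("pics/top1c.png",cv2.resize(a[140:240,230:400],None,fx=4.7,fy=4.7,interpolation=cv2.INTER_CUBIC))
```

```text
down 5.1083 [0.1 0.3 0.5] [-1.  -0.   0.1]
0.08 [-0.6  0.2 -0.3]
0.31 [-0.1  0.1  0.1]
0.54 [ 0.2 -0.2 -0.1]
0.77 [-0.4 -0.2  0.6]
1.0 [-0.2  1.   0.9]
[ 0.  -0.2  0.4]
11.6083
```

View pics/top1c.png

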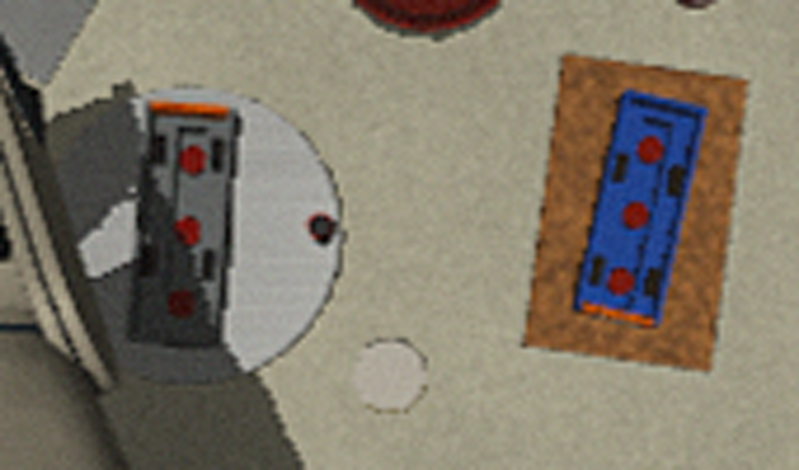

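The wheel is turned: the grey tote's orange end is now at the top of the picture, about (188,107) in the crop, away from the robot. It sits in its place, and blue is untouched. Next I'll take matching wrist views of both totes.

Run:
```python
from h import *
out=[]
for n,c,yaw,zr in[("g",[.5385,.146],176,.147),("b",[.5628,-.1695],167.8,.066)]:
    y=np.radians(yaw); x=np.array([np.cos(y),np.sin(y)])
    p=np.array(c)-.045*x
    manip.move_to([*p,zr+.24],down(y)); manip.hold(.2)
    snap("wrist",f"pics/w{n}.png")
    u,v=w2px(f"pics/w{n}.npz",[*c,zr]).round().astype(int); a=cv2.imread(f"pics/w{n}.png")
    x0=min(max(u-100,0),440);y0=min(max(v-150,0),100); print(n,u,v,x0,y0,load(f"pics/w{n}.npz")[1],manip.get_time())
    out.append(cv2.resize(a[y0:y0+300,x0:x0+200],None,fx=2,fy=2,interpolation=cv2.INTER_CUBIC))
cv2.imwrite("pics/wgb.png",np.hstack(out))
```

```text
g 320 133 220 0 [303.59857189 303.59857189 320.54980881 198.45197861] 12.9833
b 320 132 220 0 [303.59857189 303.59857189 320.54980881 198.45197861] 14.4917
```

View pics/wgb.png

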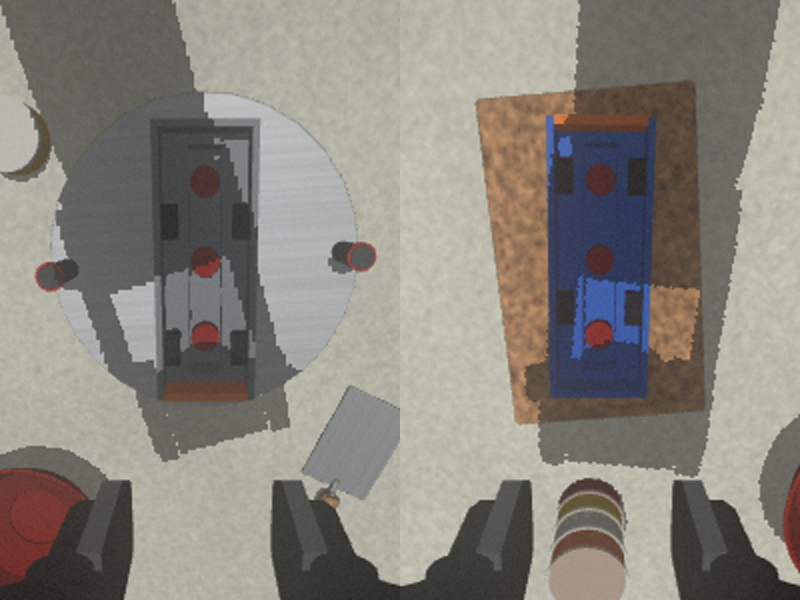

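Run:
```python
from h import *
for n,cs,z in[("g",[(151,119),(259,119),(254,401),(158,401)],.147),("b",[(147,114),(256,116),(247,397),(150,396)],.066)]:
    c=np.array([px2w(f"pics/w{n}.npz",220+u/2-.25,v/2-.25,z) for u,v in cs])
    d=(c[0]+c[1]-c[2]-c[3])/2; w=(c[0]-c[1]+c[3]-c[2])/2
    print(n,c.mean(0),"L",np.linalg.norm(d),"W",np.linalg.norm(c[0]-c[1]),np.linalg.norm(c[3]-c[2]),"yaw",np.degrees(np.arctan2(d[1],d[0])),np.degrees(np.arctan2(-w[0],w[1]))%360)
```

```text
g [0.54050449 0.14832475 0.147     ] L 0.1606010050191985 W 0.0587534354895621 0.05959338717990472 yaw 176.37670114307238 176.06411664009474
b [ 0.56333702 -0.16944684  0.066     ] L 0.16022470364860258 W 0.05936642083733514 0.06030178361558867 yaw 167.21916050688293 167.1018118996474
```

Run:
```python
from h import *
c=np.array([px2w("pics/top1.npz",230+(u+.5)/4.7-.5,140+(v+.5)/4.7-.5,.147) for u,v in[(150,102),(240,110),(220,345),(132,340)]])
d=(c[2]+c[3]-c[0]-c[1])/2; print("grey top",c.mean(0),np.linalg.norm(d),np.degrees(np.arctan2(d[1],d[0])))
y=np.radians(167.15); o=down(y); b=[.5633,-.1694]
manip.command_gripper(.085)
manip.move_to([*b,.17],o); f0=np.array(manip.get_contact_force())
manip.servo_line([*b,.09],rate=.12)
manip.servo_line([*b,.053],rate=.06); manip.hold(.1); print("dF",(np.array(manip.get_contact_force())-f0).round(1))
manip.command_gripper(.05,f_grip=40); print(manip.get_width(),manip.get_grip_force(),manip.get_contact_force())
manip.servo_line([*b,.12],rate=.08); manip.hold(.2)
print(manip.get_width(),manip.get_contact_force(),manip.get_position(),manip.get_time())
snap("wrist","pics/wh.png")
```

```text
grey top [0.53909253 0.14380576 0.147     ] 0.1597959818994896 176.47208740112828
dF [ 0.2 -0.1 -0.1]
0.05912479781426587 44.444929361343384 [-1.11819222 -1.44215529  5.37635939]
0.05895494843614728 [-0.40293387  0.1059379  -4.38203154] [ 0.56295878 -0.16927531  0.11938388] 18.8833
```

View pics/wh.png

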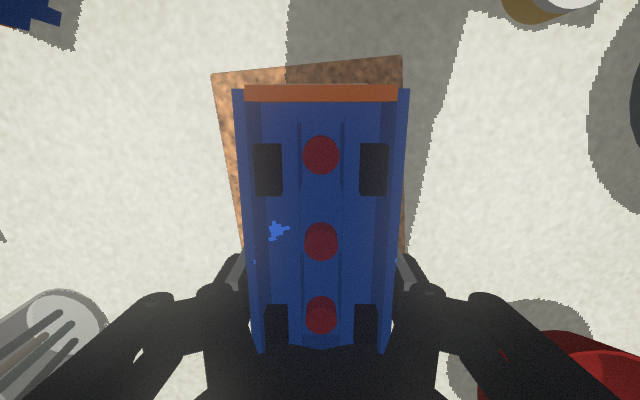

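Blue is held straight: its rim corners are at (232,89), (410,88), (381,353) and (257,353), centred on column 320. Next: carry it over and lower it by feel.

```bash
cat > low.py <<'E'
from h import *
def fz(): return np.mean([manip.get_contact_force() for _ in range(3)],axis=0)
def lower(xy,z,zmin,f0,thr=4.,step=.0007):
    while z>zmin:
        z-=step; manip.servo_line([*xy,z],rate=.02); f=fz()-f0
        if f[2]>thr:
            manip.hold(.1); f=fz()-f0
            if f[2]>thr: break
    return z,f
E
python3 - <<'E'
from low import *
z=manip.get_position()[2]+.013
c=np.array([px2w("pics/wh.npz",*q,z) for q in[(232,89),(410,88)]]); m=c.mean(0)[:2]
t=np.array(manip.get_position())[:2]; y=np.radians(167.15)
dv=m-t; print("end rim in tool x,y",dv@[np.cos(y),np.sin(y)],dv@[np.sin(y),-np.cos(y)],"W",np.linalg.norm(c[0]-c[1]))
p=manip.get_position(); manip.servo_line([p[0],p[1],.25],rate=.15)
g=[.540,.147]; o=down(np.radians(176.3))
manip.servo_line([*g,.25],o,rate=.15); manip.hold(.2)
manip.servo_line([*g,.205],rate=.06); manip.hold(.2)
f0=fz(); print(manip.get_position(),f0)
z,f=lower(g,.205,.180,f0); print(z,f,manip.get_position(),manip.get_time())
E
```

```text
end rim in tool x,y 0.07985140870824885 0.0001174606612804247 W 0.05947112510757648
[0.54024741 0.1470704  0.20545126] [-0.94514518 -0.47615287 -3.90945939]
0.18819999999999984 [-0.60591035  0.64306664  7.25711223] [0.54006012 0.14704525 0.18861561] 29.6167
```

Contact came at TCP z 0.1886 m. Seated on the lugs predicts 0.188 and standing on the rim 0.196, so it is seated. Releasing and checking.

Run:
```python
from h import *
manip.command_gripper(.083); manip.hold(.2)
p=manip.get_position(); manip.servo_line([p[0],p[1],.29],rate=.1)
y=np.radians(176.3); x=np.array([np.cos(y),np.sin(y)]); c=np.array([.54,.147])
manip.move_to([*(c-.045*x),.201+.24],down(y)); manip.hold(.2)
snap("wrist","pics/wf.png"); snap("side","pics/sf.png")
u,v=w2px("pics/wf.npz",[*c,.201]).astype(int); print(u,v,manip.get_time(),manip.get_contact_force())
a=cv2.imread("pics/wf.png")[0:300,220:420]; b=cv2.imread("pics/sf.png")[180:300,255:335]
cv2.imwrite("pics/fin.png",np.hstack([cv2.resize(a,(400,600),interpolation=2),cv2.resize(b,(400,600),interpolation=2)]))
```

```text
320 133 32.325 [ 0.10403884  0.11454147 -0.35842879]
```

View pics/fin.png

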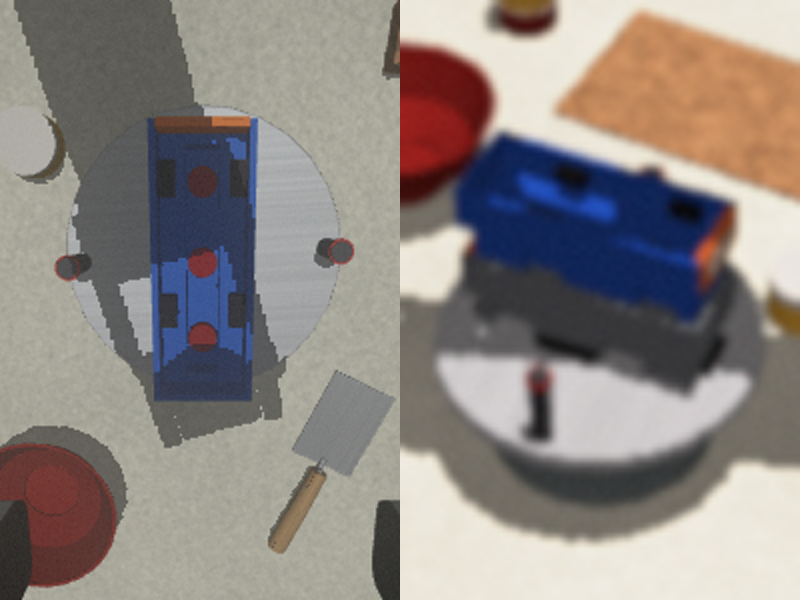

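The blue rim corners, (149,118), (257,118), (252,401) and (155,402), match the earlier grey view. The tote is level and centred with its orange end towards the robot, and the bystanders look untouched. Handing in.

```bash
python3 -c "
from rig import manip
print(manip.sign_off())"
```

```text
the job is handed in; nothing more can be done
None
```

I handed the job in at about 32 s: the wheel is turned so the grey tote's orange end faces away, and the blue tote was lowered by feel onto it, its orange end towards the robot. Contact height and the final pictures show the two interlocked, but sign-off returned no verdict.

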